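Show the apprentice which heel and top piece to use

TASK

Press the call bell's push right down with the fingertips to call the apprentice, and let it come back up. Then show which parts the pair gets: point at the tall slim heel, then at the smallest black rubber top piece, each time holding the fingertips straight above it, 1 to 3 cm off and without touching, for two seconds, and finish still pointing at the top piece. Between these go high over everything: do not point at, touch or move any other heel or top piece, and leave the rest of the bench undisturbed.

Things in the scene. Friction and masses are not known exactly. Their poses are not given: they have to be found in the camera images.
- heel_slim_top (a point): centre of the upper tip of the tall slim heel. Brown wood, round, 80 mm tall, standing wide end (52 mm across) down on the plywood board and tapering to a tip 16 mm across. z axis up.
- heel_block_top (a point): on the top, at the centre of the rounded end, of the block heel, brown, stacked in layers, U-shaped, 62 mm wide at the foot, 50 mm at the top, 45 mm tall. Not to be pointed at. z axis up.
- heel_low_top (a point): on the top, at the centre of the rounded end, of the low heel, brown, two layers, U-shaped, 64 mm wide, 22 mm tall. Not to be pointed at. z axis up.
- top_small_top (a point): on the upper face, at the centre of the rounded end, of the smallest top piece: a flat U-shaped pad of black rubber, 18 mm wide, 8 mm thick, lying on the cork mat. z axis up.
- top_medium_top (a point): on the upper face, at the centre of the rounded end, of the medium top piece, same black rubber and shape, 34 mm wide, 8 mm thick, on the cork mat. Not to be pointed at. z axis up.
- top_large_top (a point): on the upper face, at the centre of the rounded end, of the large top piece, same black rubber and shape, 52 mm wide, 8 mm thick, on the cork mat. Not to be pointed at. z axis up.
- bell_top (a point): centre of the upper face of the call bell's push: a round steel plunger 32 mm across in a black housing fixed to the bench, at the left or the right of the cork mat; pressed straight down.
- bell (a joint): travel of the bell push: 0 released, 0.006 m fully down; it rings beyond 0.004 m. A spring returns it; fully down takes about 5 N.
- bell_base: the whole call bell, housing and push, origin at the centre of its underside on the bench.
- heel_slim: the tall slim heel, origin at the centre of its underside.
- heel_block: the block heel, origin at its underside.
- heel_low: the low heel, origin at its underside.
- top_small: the smallest top piece, origin at its underside.
- top_medium: the medium top piece, origin at its underside.
- top_large: the large top piece, origin at its underside.
- spool: wooden thread spool, 36 mm across, 40 mm tall, standing among the heels on the board (12 mm thick, 100 x 380 mm). Origin at its underside. Bystander.
- buckle_ring: steel ring, 34 mm across, 6 mm high, lying among the top pieces on the cork mat (4 mm thick, 100 x 260 mm). Origin at its underside. Bystander.
- tin: round tin, 54 mm across, 50 mm tall, on the bench at the side of the mat opposite the bell. Origin at its underside. Bystander.
- leather_roll: dark red upright roll, 60 mm across, 150 mm tall, on the left. Origin at its underside. Bystander.
- hammer: hammer lying at the right. Bystander.
- mug: white mug, 76 mm across, 90 mm tall, at the far left, beyond the end of the heel board. Origin at its underside. Bystander.
- awl: awl with a wooden handle lying at the left. Bystander.
- shoe_last: wooden shoe last, about 210 mm long, 85 mm tall, at the far right. Origin under its heel end. Bystander.
Not all that is in view belongs to the job. Leave any pink or purple look-alike of the bell_base alone.

How it is judged (in metres and radians):
On the way, in this order (a step that is already met when the one before it is completed fails the run):
1. the fingertips press the bell push down (value of joint bell above 0.004 m and contact force between the fingers and bell_base above 0.5 N), for 0.05 s.
2. the bell push is released again (value of joint bell below 0.002 m), for 0.1 s.
3. the fingertips point at the tall slim heel from just above it for 1.2 s (horizontal distance between the grasp point and heel_slim_top below 0.025 m and z of the grasp point in the frame of heel_slim_top between 0 and 0.075 m), for 1.2 s.
4. the fingertips point at the smallest top piece from just above it for 1.2 s (horizontal distance between the grasp point and top_small_top below 0.025 m and z of the grasp point in the frame of top_small_top between 0 and 0.075 m), for 1.2 s.
At the end, for the whole second after the job is handed in: The grasp point is within 25 mm, seen from above, of the centre of the smallest top piece and less than 75 mm above its upper face (the fingertips stand about 19 mm lower), touching nothing; the bell push is up (under 2 mm); every heel and top piece is within 10 mm of where it began (all of step 4 and value of joint bell below 0.002 m and distance of each of heel_slim, heel_block, heel_low, top_small, top_medium, top_large from where it was at the start of the episode below 0.01 m).
It fails at once if a heel or top piece is touched by the robot (contact force between any of the fingers, the arm and heel_slim above 0.2 N or contact force between any of the fingers, the arm and heel_block above 0.2 N or contact force between any of the fingers, the arm and heel_low above 0.2 N or contact force between any of the fingers, the arm and top_small above 0.2 N or contact force between any of the fingers, the arm and top_medium above 0.2 N or contact force between any of the fingers, the arm and top_large above 0.2 N).
It fails at once if a heel or top piece is moved by more than 10 mm or lifted (not (distance of each of heel_slim, heel_block, heel_low, top_small, top_medium, top_large from where it was at the start of the episode below 0.01 m)).
It fails at once if the fingertips point at a wrong heel or top piece (grasp point within 20 mm sideways and 60 mm above its top) ((horizontal distance between the grasp point and heel_block_top below 0.02 m and z of the grasp point in the frame of heel_block_top between 0 and 0.06 m) or (horizontal distance between the grasp point and heel_low_top below 0.02 m and z of the grasp point in the frame of heel_low_top between 0 and 0.06 m) or (horizontal distance between the grasp point and top_medium_top below 0.02 m and z of the grasp point in the frame of top_medium_top between 0 and 0.06 m) or (horizontal distance between the grasp point and top_large_top below 0.02 m and z of the grasp point in the frame of top_large_top between 0 and 0.06 m)).
It fails at once if a bystander is moved by more than 15 mm (distance of any of spool, buckle_ring, tin, leather_roll, hammer, mug, awl, shoe_last from where it was at the start of the episode above 0.015 m).
It also fails if it takes over 58 s, if anything falls off the work surface, if the arm or the gripper's body presses on something with over 40 N, if the wrist force passes 120 N, or if a joint passes its speed limit or range.

ROBOT

A 6-joint arm with a two-finger parallel gripper is mounted at the origin on the work surface. World frame = base frame: x ahead of the robot, y to its left, z up, the work surface at z = 0. Lengths are in mm, angles in rad, forces in N, time in s.
With the tool pointing down it reaches from about 400 to 925 mm from the base axis. Payload 12.5 kg.
Tool frame: the origin (TCP) lies at the very end of the fingers, on their centre line; the grasp point (between the pads) lies 19 mm behind it; x points along the fingers, y is the direction in which the jaws open and shut, and the axes are right-handed (so a half turn about x gives the same grasp; the last joint's range is limited). The gripper opens to 95 mm and grips with 3 to 60 N. Pads are 20 mm wide; open, the fingers measure 119 mm over their backs; the gripper's body (75 mm by 180 mm) begins 59 mm behind the grasp point.
Start: joints at [-1.368, 0.491, 1.559, -0, 1.092, -0.106], TCP at [189.97, -595.448, 214.661] pointing down, gripper open.
Joint ranges: [-3.1, 3.1], [-0.84, 2.19], [0.05, 2.79], [-1.13, 4.28], [0.06, 2.93], [-2.69, 2.69]. Speed limits (rad/s): [2.22, 2.22, 2.79, 3.14, 3.14, 3.14].

INTERFACE

Orientations are given as [roll, pitch, yaw] about the fixed x, y, z axes, in that order (R = Rz(yaw) Ry(pitch) Rx(roll)).
In Python, from cell import env, optics, job gives the robot as it stands.
- The arm moves only by the shell command python3 -m handwheel 'ROWS' [OPENING]. ROWS is JSON, a list of rows, each an object with "travel": the shift along the world's x, y, z in mm, a list of three; "roll": the turn about the world's z in degrees. In form: [{"travel": [dx, dy, dz], "roll": roll}, ...]. A call has 1 to 8 rows; each row is the pose to reach, as a shift and turn from the pose commanded when the call began; what a row does not reach only later rows make up. A row lasts 1/10 s, in which the tool goes at most 50 mm and 8.59 degrees, less where a joint would pass 70% of its speed; a pose out of reach is approached as far as the arm can. A call with a gripper value outside its range is refused whole. OPENING is the closure, from -1 (fully open) to 1 (shut), set as the call begins (- or left out, the last holds). The fingers move at their own pace and stop on an object; the grip force is fixed at half the most. Time passes only in rows, so rows that repeat a pose let the fingers close. It gives the time, the measured TCP pose, the force and the opening at its end, in the units of the state.
- env.state(): the state, without advancing time (a new reading comes with each control period).
- optics.read_camera(name): name is "side" or "top" or "wrist"; returns the picture (420x560x3 uint8, red, green, blue); there is no depth.
- optics.camera_params(name): a dict with "fx", "fy", "cx", "cy" (pixels), "world_from_camera" (4x4, takes a point from camera to world coordinates). Camera axes: x right, y up, looking along -z (the intrinsics and any distortion apply to the point x, -y, -z); pixel columns grow to the right and rows downward; lengths in mm; the calibration is good to about 2 mm. A picture is of the moment at which its call begins: read the wrist's pose just before it. camera_params takes no time and is no camera call; for the wrist camera it gives the pose at the moment of the call.
- job.job_done(): hands the job in, once; it reports no verdict.
The state is a dict: "t": time; "joints": joint angles; "qvel": joint speeds; "tau": joint torques, N m; "eef_pos": TCP position; "tcp_rot": TCP orientation; "ft_force": force on the tool from outside, world axes, zero at the start; "moment": the same for the moment, N m; "opening": opening from 0.0 (shut) to 1.0 (fully open).
Only numpy, scipy, OpenCV 4.12 (cv2) and the standard library are available. Lean on these libraries where they do the work, as an engineer would, in place of code of your own. Each camera call takes 0.05 s, during which the arm holds its last target.

## Working session

There is one attempt and no reset: what is moved stays moved. The work goes in short steps, Python scripts to look and compute and a shell command to move; the robot and the scene stay as the last step left them, time stands still between calls to the robot, and variables do not carry over. Pictures are saved under pics/ and viewed, and the job is handed in when it is done.

```bash
ls; mkdir -p pics; python3 - <<'E'
from cell import env, optics
import cv2, json
for n in ("top","side"):
    im=optics.read_camera(n); cv2.imwrite(f"pics/{n}0.png",im[:,:,::-1])
    print(n,optics.camera_params(n))
print(env.state())
E
```

```text
pics
top {'fx': 501.7443266827728, 'fy': 501.7443266827728, 'cx': 271.9110481331997, 'cy': 209.8075305681657, 'world_from_camera': array([[-9.02667761e-03,  9.95329193e-01, -9.61161651e-02,
         4.13028822e+02],
       [-9.99702014e-01, -6.80243474e-03,  2.34437766e-02,
        -1.88953739e+00],
       [ 2.26804513e-02,  9.62991432e-02,  9.95094002e-01,
         1.46593501e+03],
       [ 0.00000000e+00,  0.00000000e+00,  0.00000000e+00,
         1.00000000e+00]])}
side {'fx': 428.4518208316195, 'fy': 428.4518208316195, 'cx': 276.8513133315265, 'cy': 213.4693367414673, 'world_from_camera': array([[-8.28352000e-01,  4.03062017e-01, -3.89068086e-01,
         1.03460770e+02],
       [-5.60170971e-01, -6.03930041e-01,  5.66989408e-01,
         6.24184388e+02],
       [-6.43801089e-03,  6.87611457e-01,  7.26050299e-01,
         9.37037813e+02],
       [ 0.00000000e+00,  0.00000000e+00,  0.00000000e+00,
         1.00000000e+00]])}
{'t': 0.1, 'joints': array([-1.36761175e+00,  4.91488521e-01,  1.55938460e+00,  6.81801907e-06,
        1.09165355e+00, -1.05580568e-01]), 'qvel': array([ 0.0023268 , -0.00235067, -0.00119333,  0.00053022, -0.00056596,
       -0.00082983]), 'tau': array([ 3.21670334e-03, -6.13622975e+01, -2.58606702e+01,  6.93723257e-02,
        4.70064115e-02, -3.56876137e-05]), 'eef_pos': array([ 189.92065799, -595.23508599,  214.12820358]), 'tcp_rot': array([-1.68285131,  1.56986229,  1.76750335]), 'ft_force': array([-0.23784183, -0.02879972,  0.76267013]), 'moment': array([-0.04012602,  0.05622004,  0.01930472]), 'opening': 1.0014698072601171}
```

View pics/top0.png

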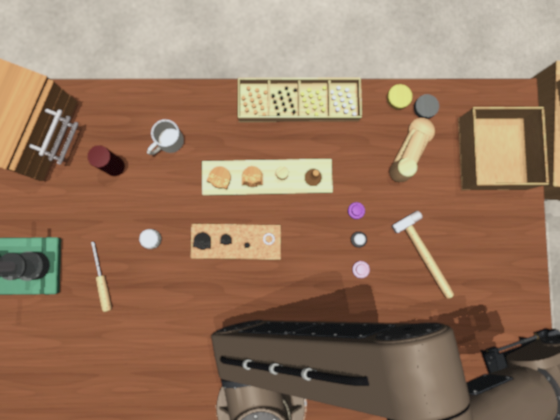

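View pics/side0.png

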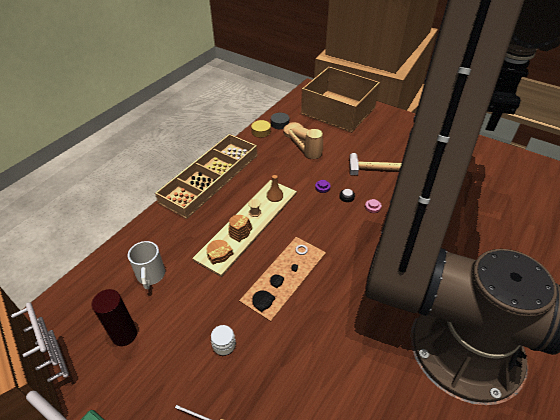

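The top view shows these candidates:
- **Bell:** the black and steel one at (359,240). Its look-alikes are purple (357,211) and pink (361,270).
- **Heels:** slim at (313,177), block at (252,176), low at (219,178). The spool is at (282,173).
- **Top pieces:** small at (247,245), medium at (226,240), large at (202,241). The ring is at (268,240).

I'll check these in a close crop and measure them.

```bash
cat > h.py <<'E'
import numpy as np, cv2
from cell import env, optics
def ray(n,u,v,P=None):
    P=P or optics.camera_params(n); W=P["world_from_camera"]
    d=W[:3,:3]@np.array([(u-P["cx"])/P["fx"],-(v-P["cy"])/P["fy"],-1.]); return W[:3,3],d
def onz(n,u,v,z,P=None):
    o,d=ray(n,u,v,P); return o+d*(z-o[2])/d[2]
def two(u1,v1,u2,v2):
    o1,d1=ray("top",u1,v1);o2,d2=ray("side",u2,v2)
    A=np.c_[d1,-d2]; s=np.linalg.lstsq(A,o2-o1,rcond=None)[0]
    a=o1+s[0]*d1;b=o2+s[1]*d2; return (a+b)/2,np.linalg.norm(a-b)
E
python3 - <<'E'
import cv2,numpy as np
t=cv2.imread("pics/top0.png");s=cv2.imread("pics/side0.png")
a=cv2.resize(t[150:290,185:385],(800,560),interpolation=cv2.INTER_CUBIC)
b=cv2.resize(s[160:320,190:390],(750,600),interpolation=cv2.INTER_CUBIC)
cv2.imwrite("pics/tc.png",a);cv2.imwrite("pics/sc.png",b)
for nm,im,r in (("top",t,(195,225,275,260)),("side",s,(240,235,330,315))):
    x0,y0,x1,y1=r
    g=im[y0:y1,x0:x1].max(2); m=(g<60).astype(np.uint8)
    n,_,st,c=cv2.connectedComponentsWithStats(m)
    for i in range(1,n):
        if st[i,4]>5: print(nm,st[i],c[i]+[x0,y0])
E
```

```text
top [ 0  9 15  9 91] [202.25274725 237.87912088]
top [27 10  8  8 42] [226.07142857 238.85714286]
side [ 0  0  8  6 18] [242.88888889 236.94444444]
side [ 8  3  8  9 11] [252.18181818 241.54545455]
side [ 1 13  6  6 10] [243.5 250.9]
side [52 29  6  8 36] [294.30555556 267.27777778]
side [ 30  40  14  13 131] [276.33587786 280.40458015]
side [ 13  56  22  21 329] [262.45288754 299.94832827]
```

View pics/tc.png

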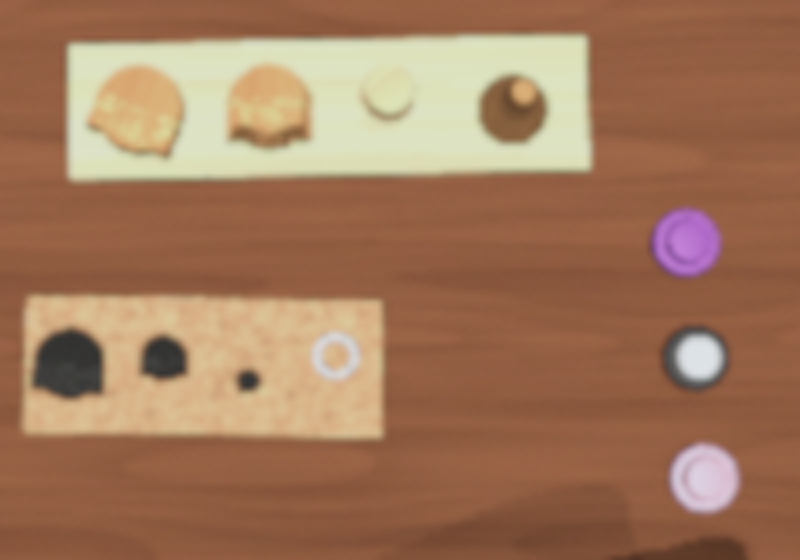

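View pics/sc.png

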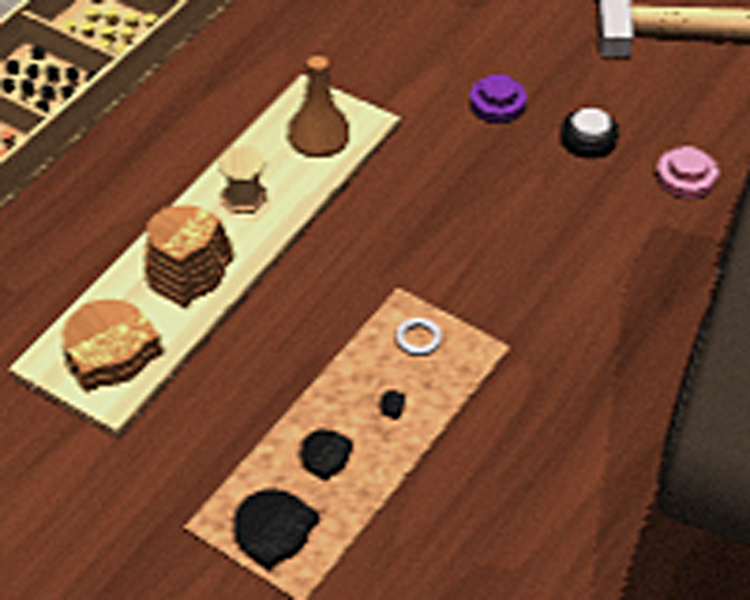

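The crops confirm the choice: black/steel bell push at top pixel (358.6,239.1), slim tip at (315.4,172.6), small pad at (246.6,244.6). Next I triangulate them.

```bash
python3 - <<'E'
from h import *
np.set_printoptions(precision=1,suppress=True)
f=lambda c,k,o:((c[0]+.5)/k-.5+o[0],(c[1]+.5)/k-.5+o[1])
for n,a,b,z in (("slim",(523,92),(318,62),92),("bell",(696,358),(592,123),30),("small",(248,380),(393,404),12),("block",(267,95),(183,228),57),("medium",(163,355),(325,450),12),("spool",(388,88),(243,160),52),
 ("ring",(335,356),(419,336),8),("purple",(686,242),(498,95),25),("pink",(706,478),(688,162),25)):
    a=f(a,4,(185,150));b=f(b,3.75,(190,160))
    print(n,two(*a,*b),"top@z",onz("top",*a,z),"side@z",onz("side",*b,z))
E
```

```text
slim (array([ 647.6, -156.3,   93.2]), np.float64(1.9433709534520573)) top@z [ 648.7 -155.9   92. ] side@z [ 647.5 -157.8   92. ]
bell (array([ 464.7, -286.5,   20.1]), np.float64(2.5375343931460104)) top@z [ 465.5 -284.    30. ] side@z [ 459.6 -277.2   30. ]
small (array([452.1,  37.5,   8.5]), np.float64(2.0548625548574764)) top@z [452.9  37.8  12. ] side@z [449.9  39.2  12. ]
block (array([650.8,  20.8,  58.5]), np.float64(5.5416947472399105)) top@z [653.4  22.3  57. ] side@z [649.2  18.6  57. ]
medium (array([470. ,  98.4,  10.6]), np.float64(3.4117022012085787)) top@z [471.4  99.1  12. ] side@z [467.9  98.4  12. ]
spool (array([656.9, -64.6,  55.2]), np.float64(3.379505842010928)) top@z [658.9 -63.9  52. ] side@z [657.3 -67.8  52. ]
ring (array([469.2, -25.6,   8.3]), np.float64(1.565861995391501)) top@z [469.9 -25.2   8. ] side@z [468.6 -26.1   8. ]
purple (array([ 550.3, -283.1,   10.1]), np.float64(1.5860568340128944)) top@z [ 549.6 -279.8   25. ] side@z [ 542.4 -268.8   25. ]
pink (array([ 379.3, -291.5,   17.9]), np.float64(0.5914305456418608)) top@z [ 379.7 -289.9   25. ] side@z [ 376.9 -284.5   25. ]
```

```bash
python3 -m handwheel '[{"travel":[30,35,10],"roll":0},{"travel":[60,70,10],"roll":0},{"travel":[90,105,10],"roll":0},{"travel":[120,140,10],"roll":0},{"travel":[150,170,10],"roll":0},{"travel":[180,205,10],"roll":0},{"travel":[210,240,10],"roll":0},{"travel":[240,270,10],"roll":0}]' 1; python3 -m handwheel '[{"travel":[20,20,-20],"roll":0},{"travel":[35,39,-60],"roll":0},{"travel":[35,39,-100],"roll":0},{"travel":[35,39,-130],"roll":0},{"travel":[35,39,-130],"roll":0},{"travel":[35,39,-130],"roll":0}]'
python3 - <<'E'
from h import *
cv2.imwrite("pics/w1.png",optics.read_camera("wrist")[:,:,::-1]);cv2.imwrite("pics/s1.png",optics.read_camera("side")[:,:,::-1]);print(env.state()['t'],env.state()['joints'])
E
```

```text
t: 0.9
eef_pos: [430.8, -323.5, 224.6]
tcp_rot: [-0.998, 1.57, 2.453]
ft_force: [-0.2, -0.3, -0.1]
opening: 0.385
t: 1.5
eef_pos: [465.1, -286.6, 95.0]
tcp_rot: [-0.888, 1.57, 2.562]
ft_force: [-0.8, 0.6, 0.9]
opening: 0.003
1.6 [-6.73374798e-01  5.33820940e-01  1.87251695e+00 -5.73116615e-05
  7.32916179e-01  5.88983970e-01]
```

View pics/w1.png

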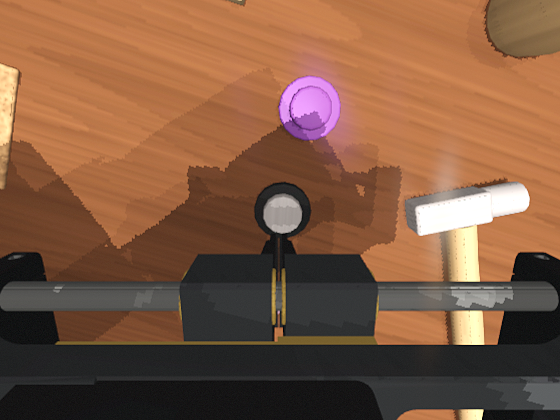

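View pics/s1.png

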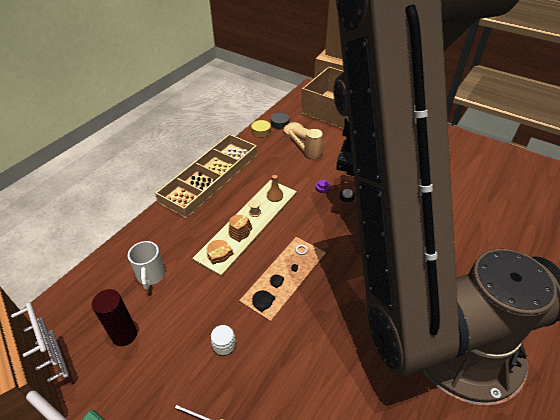

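The wrist view has the bell push at (283,214), just ahead of the closed fingertips, with the purple decoy at (310,108). I'll cross-check the position from the wrist camera.

```bash
python3 - <<'E'
from h import *
for z in (15,20,25): print(z,onz("wrist",283,214,z))
print(env.state()['eef_pos'])
E
```

```text
15 [ 465.61624471 -290.90074319   15.        ]
20 [ 466.97592331 -290.37817773   20.        ]
25 [ 468.33560191 -289.85561226   25.        ]
[ 465.51730129 -287.08421127   96.26010494]
```

```bash
python3 -m handwheel '[{"travel":[1,-2,-20],"roll":0},{"travel":[1,-2,-40],"roll":0},{"travel":[1,-2,-55],"roll":0},{"travel":[1,-2,-60],"roll":0},{"travel":[1,-2,-64],"roll":0},{"travel":[1,-2,-64],"roll":0}]'; python3 -m handwheel '[{"travel":[0,0,-2],"roll":0},{"travel":[0,0,-4],"roll":0},{"travel":[0,0,-4],"roll":0}]'; python3 -m handwheel '[{"travel":[0,0,-2],"roll":0},{"travel":[0,0,-4],"roll":0},{"travel":[0,0,-4],"roll":0}]'
```

```text
t: 2.2
eef_pos: [466.2, -288.7, 31.4]
tcp_rot: [2.109, 1.57, -0.724]
ft_force: [-0.5, -0.6, -0.3]
opening: 0.005
t: 2.5
eef_pos: [466.0, -288.5, 26.8]
tcp_rot: [1.886, 1.571, -0.947]
ft_force: [0.1, 0.2, 0.1]
opening: 0.007
t: 2.8
eef_pos: [466.0, -288.4, 22.4]
tcp_rot: [-0.427, 1.571, 3.023]
ft_force: [-0.7, 0.2, 0.7]
opening: 0.005
```

```bash
python3 -m handwheel '[{"travel":[0,0,-2],"roll":0},{"travel":[0,0,-2],"roll":0}]';python3 -m handwheel '[{"travel":[0,0,-2],"roll":0},{"travel":[0,0,-2],"roll":0}]'
```

```text
t: 3.0
eef_pos: [466.0, -288.5, 20.6]
tcp_rot: [1.567, 1.571, -1.266]
ft_force: [0.1, 0.3, 2.0]
opening: 0.006
t: 3.2
eef_pos: [466.0, -288.5, 18.6]
tcp_rot: [1.839, 1.571, -0.993]
ft_force: [0.1, 0.1, 3.4]
opening: 0.004
```

```bash
python3 -m handwheel '[{"travel":[0,0,-1],"roll":0},{"travel":[0,0,-2],"roll":0}]';python3 -m handwheel '[{"travel":[0,0,-1],"roll":0},{"travel":[0,0,-1],"roll":0}]'
```

```text
t: 3.4
eef_pos: [466.0, -288.5, 16.7]
tcp_rot: [1.94, 1.571, -0.893]
ft_force: [-0.8, 0.1, 4.9]
opening: 0.006
t: 3.6
eef_pos: [466.0, -288.5, 16.2]
tcp_rot: [1.97, 1.57, -0.862]
ft_force: [-1.0, 1.5, 9.6]
opening: 0.004
```

The push has bottomed: force jumped past 5 N to 9.6 N and z stopped. Now I release, go up high, and move over the slim heel.

```bash
python3 -m handwheel '[{"travel":[0,0,4],"roll":0},{"travel":[0,0,14],"roll":0},{"travel":[0,0,40],"roll":0},{"travel":[0,0,80],"roll":0},{"travel":[0,0,120],"roll":0},{"travel":[0,0,160],"roll":0},{"travel":[0,0,200],"roll":0},{"travel":[0,0,200],"roll":0}]'; python3 -m handwheel '[{"travel":[36,26,0],"roll":0},{"travel":[72,52,0],"roll":0},{"travel":[108,78,0],"roll":0},{"travel":[144,104,0],"roll":0},{"travel":[170,122,0],"roll":0},{"travel":[182,132,0],"roll":0},{"travel":[182,132,0],"roll":0},{"travel":[182,132,0],"roll":0}]'
python3 - <<'E'
from h import *
cv2.imwrite("pics/w2.png",optics.read_camera("wrist")[:,:,::-1]);print(env.state()['eef_pos'])
E
```

```text
t: 4.4
eef_pos: [467.3, -289.4, 220.9]
tcp_rot: [2.156, 1.562, -0.677]
ft_force: [-0.0, 0.1, -0.1]
opening: 0.006
t: 5.2
eef_pos: [647.1, -156.9, 215.2]
tcp_rot: [-0.329, 1.57, 3.122]
ft_force: [-1.5, -0.3, 0.4]
opening: 0.004
[ 646.93339266 -157.29024166  215.47064114]
```

View pics/w2.png

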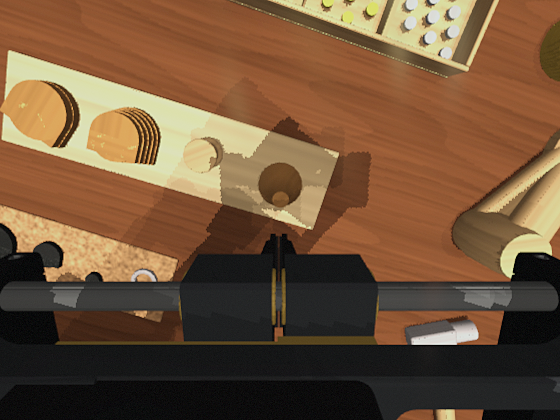

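The wrist view puts the heel tip at (281,199), in line with the fingers.

```bash
python3 - <<'E'
from h import *
print(onz("wrist",281,199,92),env.state()['eef_pos'])
E
```

```text
[ 648.83540403 -158.9352367    92.        ] [ 646.93339266 -157.29024166  215.47064114]
```

Consistent to 2 mm. I'll descend to about 20 mm above the tip and hold for over two seconds.

```bash
python3 -m handwheel '[{"travel":[1,-1,-30],"roll":0},{"travel":[1,-1,-60],"roll":0},{"travel":[1,-1,-85],"roll":0},{"travel":[1,-1,-98],"roll":0},{"travel":[1,-1,-103],"roll":0},{"travel":[1,-1,-103],"roll":0},{"travel":[1,-1,-103],"roll":0},{"travel":[1,-1,-103],"roll":0}]'
for i in 1 2 ; do :; done
python3 - <<'E'
from h import *
cv2.imwrite("pics/w3.png",optics.read_camera("wrist")[:,:,::-1]);cv2.imwrite("pics/s3.png",optics.read_camera("side")[:,:,::-1]);print(env.state()['eef_pos'])
E
python3 -m handwheel '[{"travel":[0,0,0],"roll":0},{"travel":[0,0,0],"roll":0},{"travel":[0,0,0],"roll":0},{"travel":[0,0,0],"roll":0},{"travel":[0,0,0],"roll":0},{"travel":[0,0,0],"roll":0},{"travel":[0,0,0],"roll":0},{"travel":[0,0,0],"roll":0}]'
```

```text
t: 6.05
eef_pos: [649.4, -157.7, 113.9]
tcp_rot: [2.439, 1.569, -0.393]
ft_force: [-0.1, 0.0, -0.5]
opening: 0.005
[ 649.2464855  -157.52406749  113.54283215]
t: 6.95
eef_pos: [649.0, -157.5, 112.6]
tcp_rot: [1.481, 1.571, -1.352]
ft_force: [-0.7, -1.3, 0.0]
opening: 0.007
```

View pics/w3.png

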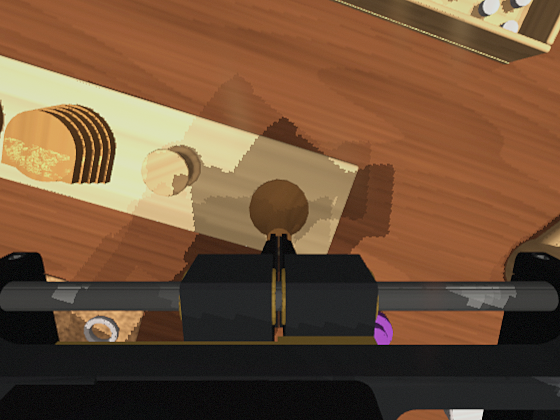

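View pics/s3.png

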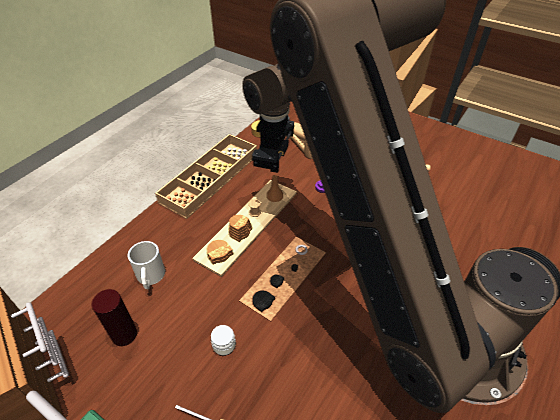

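The heel stands under the fingertips: side view shows the tip at (275,177) just below them, and in the wrist view the fingers hide the tip. I'll hold on, then lift high.

```bash
python3 -m handwheel '[{"travel":[0,0,0],"roll":0},{"travel":[0,0,0],"roll":0},{"travel":[0,0,0],"roll":0},{"travel":[0,0,0],"roll":0},{"travel":[0,0,0],"roll":0},{"travel":[0,0,0],"roll":0},{"travel":[0,0,0],"roll":0},{"travel":[0,0,0],"roll":0}]'; python3 -m handwheel '[{"travel":[0,0,0],"roll":0},{"travel":[0,0,0],"roll":0},{"travel":[0,0,0],"roll":0},{"travel":[0,0,30],"roll":0},{"travel":[0,0,65],"roll":0},{"travel":[0,0,95],"roll":0},{"travel":[0,0,105],"roll":0},{"travel":[0,0,105],"roll":0}]'
python3 -m handwheel '[{"travel":[-33,33,0],"roll":0},{"travel":[-66,66,0],"roll":0},{"travel":[-99,97,0],"roll":0},{"travel":[-131,130,0],"roll":0},{"travel":[-164,162,0],"roll":0},{"travel":[-185,183,0],"roll":0},{"travel":[-197,195,0],"roll":0},{"travel":[-197,195,0],"roll":0}]'
python3 - <<'E'
from h import *
cv2.imwrite("pics/w4.png",optics.read_camera("wrist")[:,:,::-1]);print(env.state()['eef_pos'],env.state()['joints'])
E
```

```text
t: 7.75
eef_pos: [649.0, -157.5, 112.7]
tcp_rot: [1.641, 1.571, -1.191]
ft_force: [0.0, 0.6, -0.3]
opening: 0.004
t: 8.55
eef_pos: [649.3, -157.6, 218.8]
tcp_rot: [2.464, 1.568, -0.369]
ft_force: [0.1, 0.9, -0.8]
opening: 0.003
t: 9.35
eef_pos: [450.9, 38.5, 217.0]
tcp_rot: [-0.311, 1.569, 3.141]
ft_force: [0.5, 0.1, 0.1]
opening: 0.0
[452.09953246  37.69645433 217.22958791] [-6.24700899e-02  2.44797711e-01  1.95582035e+00 -2.40001983e-04
  9.41376040e-01  1.19855031e+00]
```

View pics/w4.png

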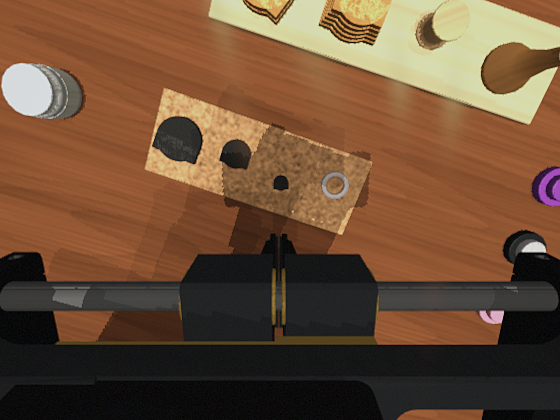

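The small pad is at (281,183), with the medium at (235,152) and the ring at (335,185). I'll check the position once more.

```bash
python3 - <<'E'
from h import *
print(onz("wrist",281,183,12),env.state()['eef_pos'])
E
```

```text
[454.29641289  35.39098829  12.        ] [452.09953246  37.69645433 217.22958791]
```

```bash
python3 -m handwheel '[{"travel":[1,-1,-35],"roll":0},{"travel":[1,-1,-70],"roll":0},{"travel":[1,-1,-105],"roll":0},{"travel":[1,-1,-140],"roll":0},{"travel":[1,-1,-165],"roll":0},{"travel":[1,-1,-178],"roll":0},{"travel":[1,-1,-183],"roll":0},{"travel":[1,-1,-183],"roll":0}]'
python3 - <<'E'
from h import *
cv2.imwrite("pics/w5.png",optics.read_camera("wrist")[:,:,::-1]);cv2.imwrite("pics/s5.png",optics.read_camera("side")[:,:,::-1]);print(env.state()['eef_pos'])
E
python3 -m handwheel '[{"travel":[0,0,0],"roll":0},{"travel":[0,0,0],"roll":0},{"travel":[0,0,0],"roll":0},{"travel":[0,0,0],"roll":0},{"travel":[0,0,0],"roll":0},{"travel":[0,0,0],"roll":0},{"travel":[0,0,0],"roll":0},{"travel":[0,0,0],"roll":0}]'
```

```text
t: 10.2
eef_pos: [453.4, 35.9, 33.8]
tcp_rot: [-0.276, 1.57, -3.11]
ft_force: [-0.4, -0.2, -0.5]
opening: 0.004
[453.6018371   36.16231344  34.92048453]
t: 11.1
eef_pos: [453.0, 36.5, 34.6]
tcp_rot: [1.811, 1.571, -1.022]
ft_force: [0.2, 0.8, 0.1]
opening: 0.007
```

View pics/w5.png

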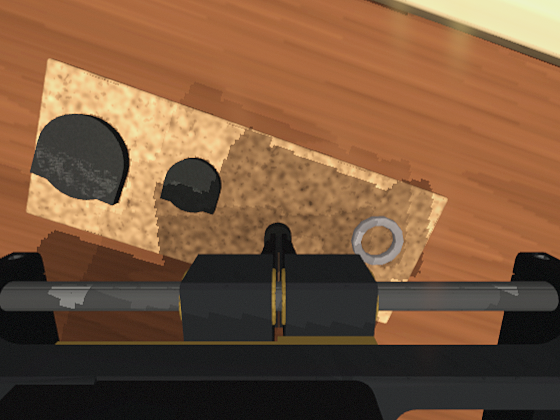

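View pics/s5.png

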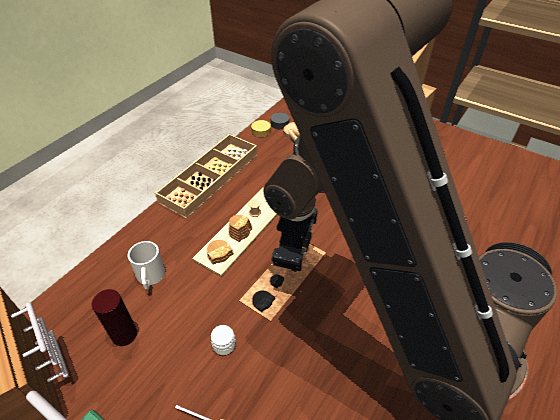

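The small pad shows at (278,235) in the wrist view, directly behind the fingertips, and the other pads and the ring lie where they were. The tip is about 22 mm above the pad. I hold longer, then hand in.

```bash
python3 -m handwheel '[{"travel":[0,0,0],"roll":0},{"travel":[0,0,0],"roll":0},{"travel":[0,0,0],"roll":0},{"travel":[0,0,0],"roll":0},{"travel":[0,0,0],"roll":0},{"travel":[0,0,0],"roll":0},{"travel":[0,0,0],"roll":0},{"travel":[0,0,0],"roll":0}]'; python3 -m handwheel '[{"travel":[0,0,0],"roll":0},{"travel":[0,0,0],"roll":0},{"travel":[0,0,0],"roll":0},{"travel":[0,0,0],"roll":0},{"travel":[0,0,0],"roll":0}]'; python3 -c "
from cell import job
print(job.job_done())"
```

```text
t: 11.9
eef_pos: [453.0, 36.6, 34.7]
tcp_rot: [1.276, 1.571, -1.556]
ft_force: [0.5, -0.2, 0.6]
opening: 0.002
t: 12.4
eef_pos: [453.0, 36.5, 34.7]
tcp_rot: [1.575, 1.571, -1.258]
ft_force: [-0.3, -0.1, -0.3]
opening: 0.003
the job is handed in; nothing more can be done
None
```

I rang the bell, pointed at the tall slim heel and then at the smallest top piece, and handed the job in at about 12.4 s, still pointing at the top piece. No verdict came back.

- **Bell:** I pressed the black and steel bell with the closed fingertips until it bottomed at 9.6 N, then let it go and lifted away. I didn't measure the push's return. I inferred it from about 0 N at the fingers once they were clear.
- **Slim heel:** I held about 20 mm above its tip for just over 2 s.
- **Smallest top piece:** I held about 22 mm above it for just over 2 s. The last readings showed no contact force.
- **Moves between:** I travelled with the fingertips at about 215 mm. The pictures showed nothing displaced near the heels and top pieces; I made no full check of the rest of the bench.

The top, side and wrist cameras agreed to within about 5 mm on all three targets, with the largest difference at the bell.

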